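Find the scale's rocking corner and fold its shim flat

ROBOT

A 6-joint arm with a two-finger parallel gripper is mounted at the origin on the work surface. World frame = base frame: x ahead of the robot, y to its left, z up, the work surface at z = 0. Lengths are in m, angles in rad, forces in N, time in s.
With the tool pointing down it reaches from about 0.275 to 0.875 m from the base axis. Payload 12.5 kg.
Tool frame: the origin (TCP) lies at the very end of the fingers, on their centre line; the grasp point (between the pads) lies 19 mm behind it; x points along the fingers, y is the direction in which the jaws open and shut, and the axes are right-handed (so a half turn about x gives the same grasp; the last joint's range is limited). The gripper opens to 85 mm and grips with 20 to 120 N. Pads are 22 mm wide; open, the fingers measure 114 mm over their backs; the gripper's body (76 mm by 85 mm) begins 54 mm behind the grasp point. The pads swing forward as they close: fully open they stand 13 mm farther back than shut.
Start: joints at [-1.431, 0.351, 1.652, -0, 1.139, -0.085], TCP at [0.123, -0.536, 0.231] pointing down, gripper open.
Joint ranges: [-2.75, 2.75], [-0.79, 2.1], [0.01, 2.65], [-1.57, 4.71], [0.07, 3.14], [-2.87, 2.87]. Speed limits (rad/s): [2.22, 2.22, 2.79, 3.14, 3.14, 3.14].

INTERFACE

Orientations are given as a 3x3 rotation matrix whose columns are the frame's x, y, z axes.
In Python, from bench import manip gives the robot as it stands. Calls block until the motion is done:
- manip.move_ptp(position, orientation): joint-space move of the TCP to a pose.
- manip.move_l(position, attitude=None, max_speed=0.15): straight line of the TCP; attitude=None keeps the orientation; max_speed is the mean speed in m/s.
- manip.move_j(angles): joint-space move.
- manip.set_gripper(opening, effort=None): opening from 0.0 (shut) to 1.0 (fully open); effort is the grip in N (None keeps the last); returns when the fingers have stopped.
- manip.dwell(seconds).
- manip.inverse_kinematics(position, orientation): joint angles nearest the present ones, or None.
- manip.grab_frame(name): name is "scene" or "top"; returns (picture, depth): 480x640x3 uint8, red, green, blue; 480x640 float32, m along the optical axis (not along the pixel's ray), 0 where there is no reading.
- manip.get_calibration(name): a dict with "camera_matrix" (3x3 intrinsics, pixels), "k1" (the pictures are not rectified: a ray, as slopes to the right and down, at radius r is drawn at 1 + k1 r^2 times it, then the intrinsics apply), "R" (3x3) and "t" (3): a world point X has camera coordinates R X + t. Camera axes: x right, y down, z forward; pixel columns grow to the right and rows downward; lengths in m; the calibration is good to about 2 mm. A picture is of the moment at which its call begins. get_calibration takes no time and is no camera call.
A pose or a line that the arm cannot do raises manip.Unreachable and nothing moves.
- manip.sign_off(): hands the job in, once; it reports no verdict.
Trained networks look in the newest picture that a camera, given by its name, has taken for a name from the list of things; names that differ only in an ending like _2 or _b are one class to them, and where a whole thing is asked for, a point or a joint stands for the part that bears it (a point fixed in the world has none). Each returns a list of dicts, best first, with "confidence" (0 to 1); they miss things now and then, are a little off and sometimes report something else, mostly with a low value. They report only what shows in the picture. A call takes as long as a camera call.
- manip.look_for(camera, name): "at" ([x, y, z] in m, in world coordinates, good to about 4 mm: the middle of the surface that is visible of it).
Readings, each from a call of its own:
- manip.current_time(): time.
- manip.current_qpos(): joint angles.
- manip.current_joint_vel(): joint speeds.
- manip.current_joint_torque(): joint torques, N m.
- manip.current_ee_pos(): TCP position.
- manip.current_tcp_rot(): TCP orientation.
- manip.current_force(): force on the tool from outside, world axes, zero at the start.
- manip.current_ft_torque(): the same for the moment, N m.
- manip.current_grip_width(): opening from 0.0 (shut) to 1.0 (fully open).
Only numpy, scipy, OpenCV 4.12 (cv2) and the standard library are available. Lean on these libraries where they do the work, as an engineer would, in place of code of your own. Each camera call takes 0.05 s, during which the arm holds its last target.

TASK

The loading plate of the bench scale rocks on one of its four corners. Press down on the corner studs with the fingertips to find the corner that gives, then press that corner's shim lever down flat so that the plate lies level and firm; leave the other three levers standing. Nothing is picked up or shoved about: leave the plate in its tray, the check weight on it and the things around as they are.

Things in the scene. Friction and masses are not known exactly. Their poses are not given: they have to be found in the camera images.
- plate: Square aluminium loading plate of a bench scale, 200 x 200 x 10 mm, about 1.5 kg, lying loose in the scale's grey tray with 4 mm play all round. Origin: centre of its underside, 30 mm above the table when level; z up; x and y along its edges. On it, one per corner, four studs and four fold-down shim levers, each with a cam that reaches through the plate
- base: Fixed grey tray of the scale, 224 x 224 mm, walls 34 mm high, same axes as the plate, origin at its centre on the table; a low console (55 x 150 mm, 36 mm high) adjoins its +x side. In it are four seats, unseen, that the plate's corners rest on; three are solid, one (any of them) is a weak spring
- plate_mid (a point): Centre of the plate's top face (40 mm above the table). The corner on the spring gives from about 3 N at its stud, is about 3 mm down at 8 N and stops at 4 mm, the opposite corner rising as much; released, it comes back. Solid corners give under 1 mm. A lever folded flat at the corner that gives fills the gap; at a solid corner its cam meets the seat part-way, jams and tips the plate
- stud_1 (a point): Top centre of the stud at the plate's +x +y corner (plate frame: 77 mm from the centre along both axes, 24 mm above the underside): upright steel cylinder, 22 mm across, standing 14 mm out of the plate; press straight down on it to test the corner
- stud_2 (a point): Top centre of the stud at the plate's -x +y corner (plate frame: 77 mm from the centre along both axes, 24 mm above the underside): upright steel cylinder, 22 mm across, standing 14 mm out of the plate; press straight down on it to test the corner
- stud_3 (a point): Top centre of the stud at the plate's -x -y corner (plate frame: 77 mm from the centre along both axes, 24 mm above the underside): upright steel cylinder, 22 mm across, standing 14 mm out of the plate; press straight down on it to test the corner
- stud_4 (a point): Top centre of the stud at the plate's +x -y corner (plate frame: 77 mm from the centre along both axes, 24 mm above the underside): upright steel cylinder, 22 mm across, standing 14 mm out of the plate; press straight down on it to test the corner
- pivot_1 (a point): Middle of the hinge pin of the shim lever that belongs to stud_1, 24 mm from that stud (centre to centre) and 16 mm above the plate's underside. From here the dark steel lever runs along the plate's edge in the plate's -y direction, away from its stud: 57 mm long, 16 mm wide with a round 20 mm end, 5 mm thick (pin axis at mid-thickness)
- lever_1 (a joint): Angle by which the shim lever at stud_1 has been folded down: 0 = standing up at 0.62 rad (36 degrees) above the plate, its end about 33 mm higher than the pin; 0.62 = flat, parallel to the plate. Pressed down about 35 mm from the pin it takes 3 to 6 N; it has friction and stays where it is left
- pivot_2 (a point): Middle of the hinge pin of the shim lever that belongs to stud_2, 24 mm from that stud (centre to centre) and 16 mm above the plate's underside. From here the dark steel lever runs along the plate's edge in the plate's +x direction, away from its stud: 57 mm long, 16 mm wide with a round 20 mm end, 5 mm thick (pin axis at mid-thickness)
- lever_2 (a joint): Angle by which the shim lever at stud_2 has been folded down: 0 = standing up at 0.62 rad (36 degrees) above the plate, its end about 33 mm higher than the pin; 0.62 = flat, parallel to the plate. Pressed down about 35 mm from the pin it takes 3 to 6 N; it has friction and stays where it is left
- pivot_3 (a point): Middle of the hinge pin of the shim lever that belongs to stud_3, 24 mm from that stud (centre to centre) and 16 mm above the plate's underside. From here the dark steel lever runs along the plate's edge in the plate's +y direction, away from its stud: 57 mm long, 16 mm wide with a round 20 mm end, 5 mm thick (pin axis at mid-thickness)
- lever_3 (a joint): Angle by which the shim lever at stud_3 has been folded down: 0 = standing up at 0.62 rad (36 degrees) above the plate, its end about 33 mm higher than the pin; 0.62 = flat, parallel to the plate. Pressed down about 35 mm from the pin it takes 3 to 6 N; it has friction and stays where it is left
- pivot_4 (a point): Middle of the hinge pin of the shim lever that belongs to stud_4, 24 mm from that stud (centre to centre) and 16 mm above the plate's underside. From here the dark steel lever runs along the plate's edge in the plate's -x direction, away from its stud: 57 mm long, 16 mm wide with a round 20 mm end, 5 mm thick (pin axis at mid-thickness)
- lever_4 (a joint): Angle by which the shim lever at stud_4 has been folded down: 0 = standing up at 0.62 rad (36 degrees) above the plate, its end about 33 mm higher than the pin; 0.62 = flat, parallel to the plate. Pressed down about 35 mm from the pin it takes 3 to 6 N; it has friction and stays where it is left
- check_weight: Bystander: a small steel check weight (34 mm wide, 36 mm tall, 200 g) standing loose near the middle of the plate; leave it there. Origin: centre of its underside
- big_weight: Bystander: a brass check weight (48 mm wide, 58 mm tall) beside the scale. Origin: centre of its underside
- mug: Bystander: a white mug (76 mm wide, 85 mm tall, handle to one side) beside the scale. Origin: centre of its underside
- stockfish: Bystander: one hard dried fish, 340 mm long, 45 mm high, lying on the table. Origin: centre of its underside
- screwdriver: Bystander: a screwdriver lying on the table. Origin: on its underside
- tin: Bystander: a plain tin can (72 mm wide, 70 mm tall). Origin: centre of its underside
- gauge_block: Bystander: a wooden block, 120 x 50 x 30 mm, lying on the table. Origin: centre of its underside

How it is judged:
On the way, in this order (a step that is already met when the one before it is completed fails the run):
1. the corner that gives has been pressed down by its stud, so that the plate rocks, while all four levers still stand (angle between plate's own z axis and vertical above 0.018 rad and contact force between the fingers and plate above 1 N and (horizontal distance between the grasp point and stud_1 below 0.024 m or horizontal distance between the grasp point and stud_2 below 0.024 m or horizontal distance between the grasp point and stud_3 below 0.024 m or horizontal distance between the grasp point and stud_4 below 0.024 m) and value of joint each of lever_1, lever_2, lever_3, lever_4 below 0.12 rad), for 0.05 s.
2. one shim lever is flat (value of joint any of lever_1, lever_2, lever_3, lever_4 above 0.56 rad), for 0.1 s.
At the end, for the whole second after the job is handed in: Exactly one lever is flat (folded at least 0.56 of 0.62 rad), the other three still stand (folded less than 0.12 rad), the plate lies level within 0.008 rad (only so if the lever is that of the corner that gave) and at rest within 12 mm of where it was, the check weight upright on it (((value of joint lever_1 above 0.56 rad and value of joint each of lever_2, lever_3, lever_4 below 0.12 rad) or (value of joint lever_2 above 0.56 rad and value of joint each of lever_1, lever_3, lever_4 below 0.12 rad) or (value of joint lever_3 above 0.56 rad and value of joint each of lever_1, lever_2, lever_4 below 0.12 rad) or (value of joint lever_4 above 0.56 rad and value of joint each of lever_1, lever_2, lever_3 below 0.12 rad)) and angle between plate's own z axis and vertical below 0.008 rad and distance of plate from where it was at the start of the episode below 0.012 m and linear speed of plate below 0.02 m/s and z of check_weight in the frame of plate above 0.006 m and angle between check_weight's own z axis and vertical below 0.1 rad); the robot touches nothing.
It fails at once if two levers folded down (value of joint each of lever_1, lever_2 above 0.3 rad or value of joint each of lever_1, lever_3 above 0.3 rad or value of joint each of lever_1, lever_4 above 0.3 rad or value of joint each of lever_2, lever_3 above 0.3 rad or value of joint each of lever_2, lever_4 above 0.3 rad or value of joint each of lever_3, lever_4 above 0.3 rad).
It fails at once if the plate lifted or shifted by more than 15 mm, or tipped up (distance of plate from where it was at the start of the episode above 0.015 m or angle between plate's own z axis and vertical above 0.09 rad).
It fails at once if a bystander lifted, knocked over or moved by more than 30 mm (distance of any of check_weight, big_weight, mug, stockfish, screwdriver, tin, gauge_block from where it was at the start of the episode above 0.03 m or angle between any of check_weight, big_weight, mug, tin's own z axis and vertical above 0.6 rad).
It also fails if it takes over 48 s, if anything falls off the work surface, if the arm or the gripper's body presses on something with over 40 N, if the wrist force passes 120 N, or if a joint passes its speed limit or range.

## Working session

There is one attempt and no reset: what is moved stays moved. The work goes in short steps, each a Python script; the robot and the scene stay as the last script left them, time stands still between calls to the robot, and variables do not carry over. Pictures are saved under pics/ and viewed, and the job is handed in when it is done.

```bash
mkdir -p pics; ls; python3 - <<'E'
from bench import manip
import cv2,numpy as np
for c in("scene","top"):
    p,d=manip.grab_frame(c); cv2.imwrite(f"pics/{c}0.png",p[:,:,::-1]); np.save(f"pics/{c}0.npy",d)
    k=manip.get_calibration(c);print(c,k)
    for n in("plate","base","stud_1","pivot_1","lever_1","check_weight"):
        print(n,[(np.round(r["at"],4).tolist(),round(r["confidence"],2)) for r in manip.look_for(c,n)])
print(manip.current_time())
E
```

```text
pics
scene {'camera_matrix': array([[602.98690513,   0.        , 321.26691794],
       [  0.        , 602.98690513, 234.84463545],
       [  0.        ,   0.        ,   1.        ]]), 'k1': 0.05561753160782231, 'R': array([[-0.18636212,  0.98219201,  0.02383312],
       [ 0.52953666,  0.12084876, -0.83963474],
       [-0.82756274, -0.1438556 , -0.54262831]]), 't': array([ 0.0829781 , -0.21818278,  1.84907458])}
plate [([0.5738, -0.0648, 0.0378], 0.56), ([0.4967, -0.2194, 0.0357], 0.43)]
base [([0.6784, -0.0615, 0.035], 0.59)]
stud_1 [([0.5684, -0.0653, 0.0407], 0.55)]
pivot_1 [([0.5759, -0.0667, 0.0425], 0.92), ([0.5533, -0.069, 0.0586], 0.64)]
lever_1 [([0.4757, -0.0937, 0.0618], 0.67), ([0.6295, -0.0455, 0.0667], 0.65), ([0.577, -0.1515, 0.062], 0.62), ([0.5181, 0.0109, 0.0641], 0.51)]
check_weight [([0.5529, -0.068, 0.0609], 0.75)]
top {'camera_matrix': array([[589.80211675,   0.        , 310.45789564],
       [  0.        , 589.80211675, 241.38354031],
       [  0.        ,   0.        ,   1.        ]]), 'k1': -0.029729691395530305, 'R': array([[ 0.02795158, -0.9996018 , -0.00386588],
       [-0.98202709, -0.02673757, -0.18683657],
       [ 0.18665881,  0.00901878, -0.9823834 ]]), 't': array([-0.00248393,  0.51929828,  1.38281556])}
plate [([0.5445, -0.0683, 0.0408], 0.87)]
base [([0.6558, -0.0728, 0.0329], 0.71)]
stud_1 [([0.5469, -0.0709, 0.0462], 0.57)]
pivot_1 [([0.5388, -0.0713, 0.0431], 0.93)]
lever_1 [([0.4678, -0.0969, 0.0654], 0.69), ([0.5742, -0.1525, 0.0653], 0.65), ([0.6264, -0.0469, 0.0618], 0.54), ([0.5215, 0.0099, 0.0641], 0.43)]
check_weight [([0.5367, -0.0757, 0.0668], 0.71)]
0.7
```

View pics/scene0.png

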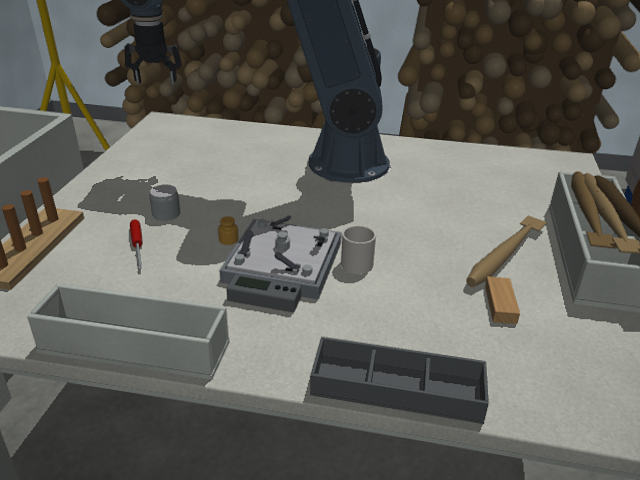

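View pics/top0.png

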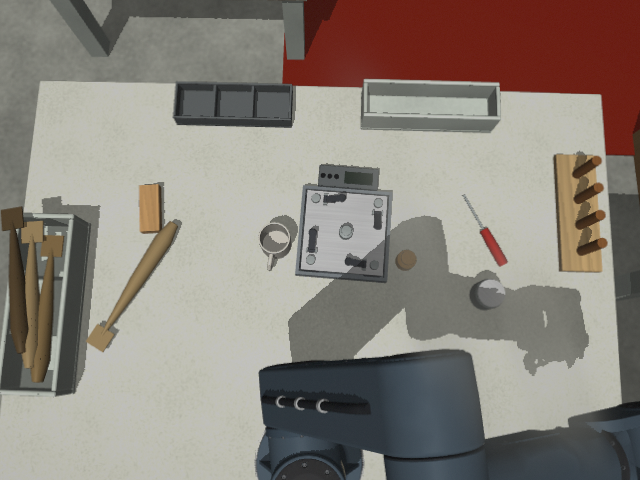

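```bash
python3 - <<'E'
import cv2
a=cv2.imread("pics/top0.png")[155:290,260:430];cv2.imwrite("pics/topz.png",cv2.resize(a,None,fx=4.4,fy=4.4,interpolation=cv2.INTER_CUBIC))
a=cv2.imread("pics/scene0.png")[205:315,210:350];cv2.imwrite("pics/scz.png",cv2.resize(a,None,fx=5,fy=5,interpolation=cv2.INTER_CUBIC))
E
```

```text
(no output)
```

View pics/topz.png

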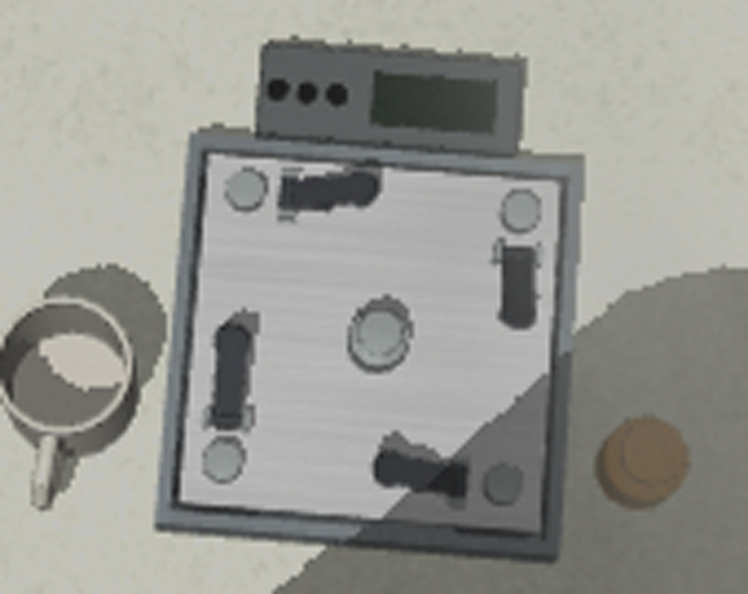

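View pics/scz.png

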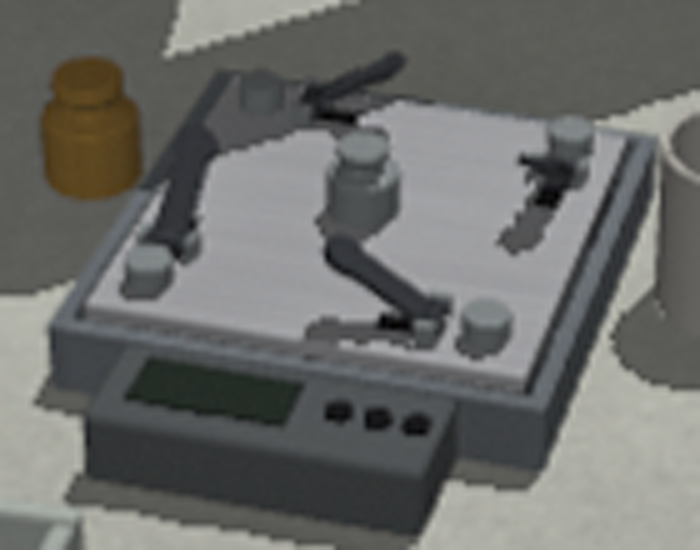

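The pictures show the plate with all four levers standing. In the top zoom, the stud tops are at about (246,190), (223,459), (503,484) and (521,212). The mug is close to the plate on the +y side and the brass weight on the -y side. I'll turn these pixels into positions and fit the plate pose.

```bash
cat > h.py <<'E'
import numpy as np,cv2
from bench import manip
def back(cam,uv,z):
    k=manip.get_calibration(cam);f=k["camera_matrix"]
    p=cv2.undistortPoints(np.array(uv,float).reshape(-1,1,2),f,np.array([k["k1"],0,0,0,0.]))[:,0]
    r=np.c_[p,np.ones(len(p))]@k["R"]; c=-k["R"].T@k["t"]
    return c+r*((z-c[2])/r[:,2])[:,None]
M=np.array([[77,77],[-77,77],[-77,-77],[77,-77]])/1000.
def fit(P):
    a=M;b=P[:,:2];cb=b.mean(0);H=a.T@(b-cb);th=np.arctan2(H[0,1]-H[1,0],H[0,0]+H[1,1])
    R=np.array([[np.cos(th),-np.sin(th)],[np.sin(th),np.cos(th)]]);return cb,th,(b-cb)-a@R.T
E
python3 - <<'E'
from h import *
t=np.array([[246,190],[223,459],[503,484],[521,212]])/4.4+[260,155]-0.4
s=np.array([[487,312],[570,130],[262,83],[149,258]])/5+[210,205]-0.4
for c,u in(("top",t),("scene",s)):
    P=back(c,u,.054);r=fit(P);print(c,P.round(4).tolist(),r[0],r[1],(r[2]*1000).round(1).tolist())
E
```

```text
top [[0.6274, 0.0025, 0.054], [0.4753, 0.011, 0.054], [0.4656, -0.1421, 0.054], [0.6189, -0.1509, 0.054]] [ 0.54681084 -0.06988206] -0.057986972201961307 [[-0.7, -0.1], [0.9, -0.4], [0.2, 0.2], [-0.3, 0.3]]
scene [[0.628, 0.0021, 0.054], [0.4764, 0.0102, 0.054], [0.4681, -0.1423, 0.054], [0.6209, -0.1513, 0.054]] [ 0.54834591 -0.07033281] -0.05342728013207563 [[-1.3, -0.4], [0.8, -0.5], [0.7, 0.8], [-0.2, 0.0]]
```

```bash
cat >> h.py <<'E'
C=np.array([.5475,-.070]);TH=-.056
RP=np.array([[np.cos(TH),-np.sin(TH)],[np.sin(TH),np.cos(TH)]])
LD=np.array([[0,-1],[1,0],[0,1],[-1,0]],float)
def w(p): return C+RP@np.asarray(p)
def ori(k):
    "jaw direction perpendicular to lever k; sign chosen for the smaller wrist turn"
    y=RP@np.array([-LD[k][1],LD[k][0]]);best=None;q0=manip.current_qpos()
    for s in(1,-1):
        X=np.array([0,0,-1.]);Y=np.array([*(s*y),0]);R=np.c_[X,Y,np.cross(X,Y)]
        q=manip.inverse_kinematics([*C,.15],R)
        if q is not None:
            d=abs(np.array(q)-q0).max()
            if best is None or d<best[0]: best=(d,R)
    return best[1]
def press(xy,z0,zmin,fmax,step=.0005,sp=.02):
    f0=manip.current_force()[2];z=z0;L=[]
    while z>zmin:
        z-=step;manip.move_l([*xy,z],max_speed=sp)
        f=manip.current_force()[2]-f0;L.append((round(manip.current_ee_pos()[2]*1000,2),round(f,1)))
        if abs(f)>fmax:break
    return L
E
python3 - <<'E'
from h import *
manip.set_gripper(0.0,20)
k=0;R=ori(k);xy=w(M[k]-LD[k]*.003)
manip.move_ptp([*xy,.15],R);manip.move_l([*xy,.062])
print(manip.current_time(),manip.current_force(),manip.current_ee_pos(),xy)
L=press(xy,.058,.0495,12);print(L,manip.current_time())
manip.move_l([*xy,.085]);print(manip.current_time())
E
```

```text
4.8333 [0.97754121 1.04276168 1.04036516] [0.62941294 0.00541963 0.06282975] [0.62885695 0.00556485]
[(np.float64(57.7), np.float64(-1.5)), (np.float64(57.03), np.float64(-1.8)), (np.float64(56.48), np.float64(-1.7)), (np.float64(55.97), np.float64(-0.8)), (np.float64(55.46), np.float64(-2.1)), (np.float64(54.97), np.float64(-0.6)), (np.float64(54.46), np.float64(-0.6)), (np.float64(54.11), np.float64(0.4)), (np.float64(54.06), np.float64(5.0)), (np.float64(54.04), np.float64(10.0)), (np.float64(53.96), np.float64(15.2))] 7.7083
8.075
```

```bash
python3 - <<'E'
from h import *
for k in(1,2,3):
    R=ori(k);xy=w(M[k]-LD[k]*.003)
    manip.move_ptp([*xy,.10],R);manip.move_l([*xy,.0555])
    L=press(xy,.055,.0485,12);print(k+1,[(float(a),float(b)) for a,b in L],manip.current_time())
    soft=min(a for a,b in L)<52.
    if soft:
        manip.dwell(.1);print(manip.current_ee_pos(),manip.current_force())
        p,d=manip.grab_frame("scene");cv2.imwrite("pics/press.png",p[:,:,::-1])
    manip.move_l([*xy,.10]);print(manip.current_time())
    if soft:break
p,d=manip.grab_frame("scene");cv2.imwrite("pics/after.png",p[:,:,::-1])
E
```

```text
2 [(55.07, 0.8), (54.14, -0.2), (53.64, 3.0), (53.03, 5.7), (52.53, 4.3), (52.06, 6.1), (51.55, 6.4), (51.06, 7.8), (50.59, 8.0), (50.14, 8.6), (50.0, 14.6)] 12.6667
[0.47154281 0.01174429 0.04996475] [-6.38397334  5.32544881 14.92089746]
13.3
```

Corner 1 is solid: it took 15 N at z = 54.0 mm. Corner 2 gives: it went down 4 mm at 6–8 N and then hit its stop. Next I'll press lever 2.

```bash
python3 - <<'E'
from h import *
k=1;R=ori(k);xy=w(M[k]+LD[k]*(.024+.031))
manip.move_l([*xy,.10],R)
L=press(xy,.084,.056,25,step=.003,sp=.05);print([(float(a),float(b)) for a,b in L])
L=press(xy,L[-1][0]/1000,.0440,22,step=.0007,sp=.03);print([(float(a),float(b)) for a,b in L],manip.current_time())
E
```

```text
[(80.85, 1.2), (77.97, 0.3), (74.9, 1.0), (71.77, 0.6), (68.76, 0.6), (65.74, 0.4), (62.74, 1.2), (59.75, 0.6), (56.74, 0.3), (53.75, -0.1)]
[(52.98, 0.7), (52.35, 2.8), (51.67, 2.2), (50.96, 2.6), (50.28, 1.5), (49.56, 2.6), (48.81, 1.4), (48.31, 5.8), (48.08, 12.4), (47.91, 19.7), (47.7, 28.3)] 19.4167
```

```bash
python3 - <<'E'
from h import *
print(manip.current_force(),manip.current_ee_pos())
k=1;xy=w(M[k]+LD[k]*(.024+.031))
manip.move_l([*xy,.13])
print(manip.current_force())
p,d=manip.grab_frame("scene");cv2.imwrite("pics/sc2.png",cv2.resize(p[205:315,210:350,::-1],None,fx=5,fy=5,interpolation=cv2.INTER_CUBIC))
print(manip.current_time())
E
```

```text
[-5.74155796  1.44961677 27.77898595] [0.5300205  0.00814718 0.0476998 ]
[ 0.45293859  0.24993398 -0.11699   ]
20.175
```

View pics/sc2.png

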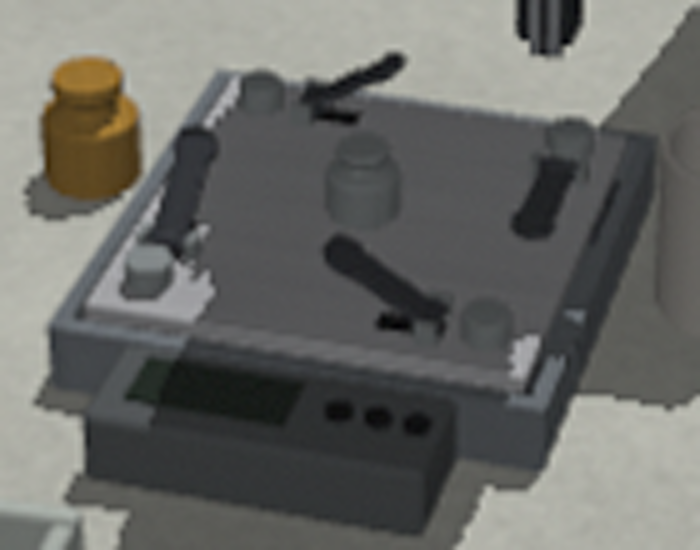

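The picture shows lever 2 lying flat (zoom (545,195)), with the other three standing and the check weight in place. I'll press stud 2 again to check it is firm, then get a top view.

```bash
python3 - <<'E'
from h import *
k=1;xy=w(M[k]-LD[k]*.003)
manip.move_l([*xy,.10]);manip.move_l([*xy,.0565])
L=press(xy,.056,.0495,9);print([(float(a),float(b)) for a,b in L],manip.current_time())
manip.move_l([*xy,.20]);manip.move_ptp([.3,-.35,.25],manip.current_tcp_rot())
for c,(a,b,e,f) in (("top",(155,290,260,430)),("scene",(205,315,210,350))):
    p,d=manip.grab_frame(c);cv2.imwrite(f"pics/{c}3.png",cv2.resize(p[a:b,e:f,::-1],None,fx=4.4,fy=4.4,interpolation=cv2.INTER_CUBIC))
    print([(np.round(r["at"],4).tolist(),round(r["confidence"],2)) for r in manip.look_for(c,"lever_1")])
    if c=="top": # plate plane from depth, in plate frame
        kk=manip.get_calibration(c);v,u=np.mgrid[a:b,e:f];z=d[a:b,e:f].ravel()
        n=cv2.undistortPoints(np.c_[u.ravel(),v.ravel()].astype(float).reshape(-1,1,2),kk["camera_matrix"],np.array([kk["k1"],0,0,0,0.]))[:,0]
        for tag,zz in(("now",z),("start",np.load("pics/top0.npy")[a:b,e:f].ravel())):
            X=(np.c_[n,np.ones(len(n))]*zz[:,None]-kk["t"])@kk["R"];q=(X[:,:2]-C)@RP
            m=(abs(q).max(1)<.092)&(abs(X[:,2]-.04)<.005)
            s=np.linalg.lstsq(np.c_[q[m],np.ones(m.sum())],X[m,2],rcond=None)[0];print(tag,m.sum(),s)
            m=(abs(q[:,0]+.0)<.012)&(abs(q[:,1]-.077)<.006);print("lever2 end z",np.median(X[(abs(q[:,0]+.004)<.007)&(abs(q[:,1]-.077)<.006),2]))
print(manip.current_force(),manip.current_time())
E
```

```text
[(56.16, 0.1), (55.17, -0.7), (54.47, -0.8), (54.03, -0.2), (53.7, 5.2), (53.45, 10.3)] 22.7
[([0.4733, -0.0957, 0.0638], 0.68), ([0.6232, -0.0469, 0.0644], 0.61), ([0.5283, 0.0102, 0.0455], 0.44), ([0.5459, -0.0679, 0.0428], 0.34)]
now 3904 [0.0001774  0.00052144 0.04057703]
lever2 end z 0.050394964579379004
start 3960 [-0.00044584 -0.00082655  0.04052748]
lever2 end z 0.07787301518441601
[([0.6303, -0.0445, 0.0643], 0.72), ([0.4776, -0.0948, 0.0605], 0.66), ([0.5763, -0.1522, 0.0592], 0.64), ([0.554, -0.0693, 0.0599], 0.59), ([0.5278, 0.0062, 0.0537], 0.43)]
[-0.19676969 -0.81916198  0.51534856] 25.525
```

View pics/top3.png

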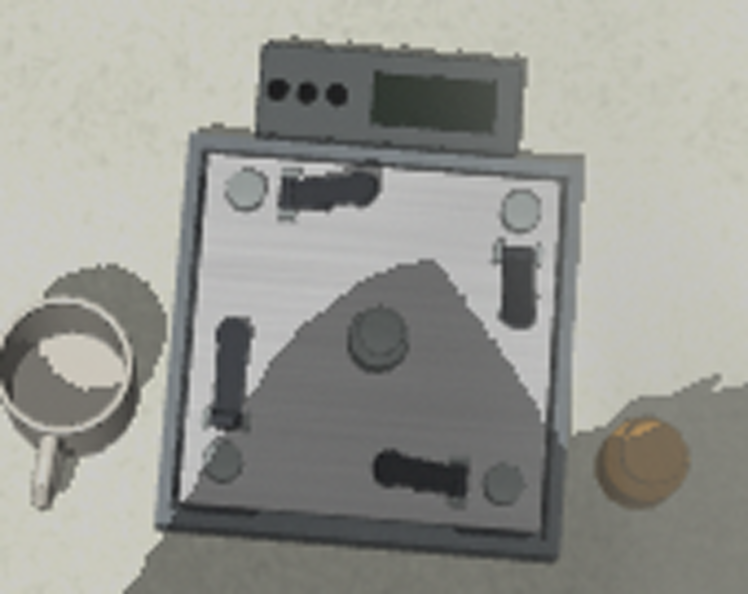

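View pics/scene3.png

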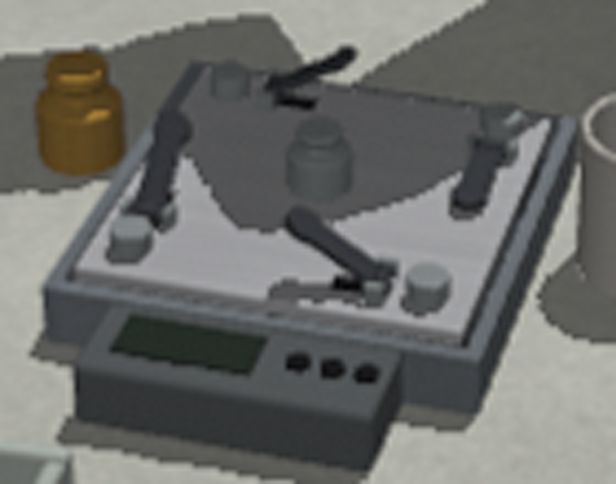

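Plate level and firm. Lever end reads about 1.3 mm higher than expected flat; check its slope along the lever.

```bash
python3 - <<'E'
from h import *
for c in("top","scene"):
    p,d=manip.grab_frame(c);kk=manip.get_calibration(c);v,u=np.mgrid[0:480,0:640]
    n=cv2.undistortPoints(np.c_[u.ravel(),v.ravel()].astype(float).reshape(-1,1,2),kk["camera_matrix"],np.array([kk["k1"],0,0,0,0.]))[:,0]
    X=(np.c_[n,np.ones(len(n))]*d.ravel()[:,None]-kk["t"])@kk["R"];q=(X[:,:2]-C)@RP
    m=(q[:,0]>-.046)&(q[:,0]<0)&(abs(q[:,1]-.077)<.007)
    P=np.c_[q[m,0]+.053,X[m,2]]
    print(c,m.sum(),[(x,round(float(np.median(P[abs(P[:,0]-x/1000)<.004,1]))*1000,1)) for x in(10,18,26,34,42,50)],np.polyfit(P[:,0],P[:,1],1))
    pl=(abs(q).max(1)<.092)&(abs(X[:,2]-.04)<.006);print(np.median(X[pl,2]))
E
```

```text
top 106 [(10, 48.9), (18, 49.0), (26, 49.1), (34, 48.6), (42, 50.3), (50, 48.2)] [0.01292528 0.04860709]
0.040756211023458735
scene 141 [(10, 47.9), (18, -742.1), (26, 43.9), (34, -747.1), (42, 48.5), (50, 47.2)] [-0.05462058 -0.28339098]
0.04132005614052845
```

The lever slope is about 0.01 rad, so it is folded to roughly 0.61. That is flat, so I'm handing in.

```bash
python3 -c "
from bench import manip
print(manip.current_time());manip.sign_off()"
```

```text
25.625
the job is handed in; nothing more can be done
```

I found that the corner at stud_2 is the one that gives, pressed its shim lever flat, and handed the job in at 25.6 s. No verdict came back, so the result below rests on my own checks.

**Finding the corner:**
- Stud_1 was solid, taking 15 N with no real give.
- Stud_2 sank 4 mm at about 6–8 N and then hit its stop.
- I did not test studs 3 and 4, because only one corner is on a spring.

**Pressing the lever:** I pressed lever_2 down until it stopped with the fingertips at 47.7 mm and 28 N, then moved the arm clear.

**Last checks:**
- **Firmness:** stud_2 now holds at 10 N, with its top at about 53.5–54 mm.
- **Plate level:** it is within about 0.0006 rad, from the top camera's depth image.
- **Lever_2:** its slope is about 0.013 rad, so it is folded to roughly 0.61 of 0.62 rad.
- **Surroundings:** the other three levers still stand. The check weight is upright and the things near the scale look unmoved.

**Checks that disagreed:**
- One depth reading at the tip of lever_2 was about 1.3 mm higher than flat, but the slope along the lever did not bear it out.
- The side camera's depth on that lever had dropouts, so I did not use it.
- While I folded the lever, the force read only about 0–3 N, below the expected 3–6 N. The pictures show that it did fold.

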